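# Queue a new batch of angle test pieces behind the older batch

## Task

First slide the stack of older grey angle pieces forward along the tray, towards the robot, until it stands against the tray's front rim, without lifting it or taking it apart. Then stack the three blue pieces from the bench in the tray in the space behind it, in line with it and built the same way: lips to left and right, each piece turned the opposite way to the one below, with its plain end pushed up against the lip below, sides flush. Leave the glass dish, the vials and everything else where they stand.

Things in the scene. Friction and masses are not known exactly. Their poses are not given: they have to be found in the camera images.
- tray: White enamel tray on the bench, does not move, 175 x 265 outside, lying with its long side pointing away from the robot. Origin: centre of its underside. Its +y points away from the robot along the long side, its +x to the robot's right. Floor surface 2 above the underside; rim 23 high; inside it is flat for x -82 to 82 and y -128 to 128. Its front rim is the one at y = -128 (nearest the robot).
- old_a: L-shaped grey plastic test piece, about 60 g: foot 56 long (x) x 44 wide (y) x 12 thick; a lip 12 thick stands along the whole width at the foot's -x end (x -28 to -16), its top 24 above the underside. Origin: centre of the foot's underside; centre of mass 4 towards the lip. Bottom piece of the older stack of three in the tray, lips to the tray's left and right; with the stack against the front rim its origin is at tray y = -106.
- old_b: Grey piece as old_a, middle of the older stack (68 along tray x, 44 along tray y, 48 high). It lies half a turn round from old_a with its plain end against old_a's lip: origin at x = +12, y = 0, z = +12 in old_a's frame. Its foot is then level with the top of old_a's lip.
- old_c: Grey piece as old_a, top of the older stack: turned from old_b as old_b is from old_a, so its lip is above old_a's. The pieces are only laid on one another.
- new_a: L-shaped blue plastic test piece, about 60 g: foot 56 long (x) x 44 wide (y) x 12 thick; a lip 12 thick stands along the whole width at the foot's -x end (x -28 to -16), its top 24 above the underside. Origin: centre of the foot's underside; centre of mass 4 towards the lip. One of three alike that lie flat on the bench, lip up, turned any way; any order will do, and the bottom lip may be on either side.
- new_b: Blue piece; size, origin and axes as new_a. Best gripped across the 44 width near the middle, fingers at front and back of the tray: at the 56 ends the lip below is in the way. Stacked rightly, its origin is at x = +12, y = 0, z = +12 in the frame of the piece below.
- new_c: Blue piece; size, origin and axes as new_a. Fixed and solid near the pieces: distiller, front at world x = 590, from y = 320 leftward; extraction unit, front at x = 605, from y = -310 rightward, its base 120 high, with a lever at x 600 to 655, y = -290, z = 240.
- petri: Covered glass dish, 89 across, 16 high, loose, standing in the rear part of the tray. Origin: centre of its underside. Must not be pushed.
- vial_white: Clear screw-cap vial with a white cap, 23 across, 54 high, loose, standing in the tray near its right wall beside the stack. Origin: centre of its underside. Tips easily; must not be pushed.
- vial_black: Clear screw-cap vial with a black cap, 23 across, 54 high, loose, standing in the tray near its left wall beside the stack. Origin: centre of its underside. Tips easily; must not be pushed.
- dropper: Brown dropper bottle, 38 across, 118 high, loose, on the bench left of the tray. Origin: centre of its underside. Must not be pushed. The fixed titrator stands behind it: world x from 505, y 100 to 235, 195 high, and on it a burette to z = 390 with a knob in front of it at x = 565, y = 200, z = 268.
- old_a_lip (a point): Point at the middle of the top edge of old_a's lip (22 from its origin towards -x, 24 above its underside).
- old_b_lip (a point): Point at the middle of the top edge of old_b's lip (22 from its origin towards -x, 24 above its underside).
- old_c_lip (a point): Point at the middle of the top edge of old_c's lip (22 from its origin towards -x, 24 above its underside).
- new_a_lip (a point): Point at the middle of the top edge of new_a's lip (22 from its origin towards -x, 24 above its underside).
- new_b_lip (a point): Point at the middle of the top edge of new_b's lip (22 from its origin towards -x, 24 above its underside).
- new_c_lip (a point): Point at the middle of the top edge of new_c's lip (22 from its origin towards -x, 24 above its underside).
Mind the look-alikes: they are no part of the job. Leave any orange or red look-alike of the old_b alone. Leave any red look-alike of the new_c alone.

How it is judged (in metres and radians):
On the way:
1. the older stack stands against the front rim, still whole (y of old_a in the frame of tray below -0.098 m and angle between the x axis of old_a and the x axis of tray, either way round below 0.17 rad and x of old_b in the frame of old_a between 0.0095 and 0.0165 m and y of old_b in the frame of old_a between -0.007 and 0.007 m and z of old_b in the frame of old_a between 0.0095 and 0.0145 m and x of old_b_lip in the frame of old_a above 0.02 m and angle between the x axis of old_b and the x axis of old_a, either way round below 0.12 rad and x of old_c in the frame of old_b between 0.0095 and 0.0165 m and y of old_c in the frame of old_b between -0.007 and 0.007 m and z of old_c in the frame of old_b between 0.0095 and 0.0145 m and x of old_c_lip in the frame of old_b above 0.02 m and angle between the x axis of old_c and the x axis of old_b, either way round below 0.12 rad), for 0.2 s.
At the end, for the whole second after the job is handed in: Grey stack whole, against the front rim (gap < 8 mm, square within 0.17 rad). Blue pieces stacked behind on the tray floor, in line within 2 cm, square within 0.2 rad, any order: each level on the last, lips alternating, butted (gap < 4.5 mm), flush within 7 mm. All at rest (all of step 1 and ((y of new_a in the frame of tray between -0.064 and 0.11 m and z of new_a in the frame of tray between -0.002 and 0.006 m and x of new_a in the frame of old_a between -0.034 and 0.034 m and angle between the x axis of new_a and the x axis of tray, either way round below 0.2 rad and (x of new_b in the frame of new_a between 0.0095 and 0.0165 m and y of new_b in the frame of new_a between -0.007 and 0.007 m and z of new_b in the frame of new_a between 0.0095 and 0.0145 m and x of new_b_lip in the frame of new_a above 0.02 m and angle between the x axis of new_b and the x axis of new_a, either way round below 0.12 rad) and (x of new_c in the frame of new_b between 0.0095 and 0.0165 m and y of new_c in the frame of new_b between -0.007 and 0.007 m and z of new_c in the frame of new_b between 0.0095 and 0.0145 m and x of new_c_lip in the frame of new_b above 0.02 m and angle between the x axis of new_c and the x axis of new_b, either way round below 0.12 rad)) or (y of new_a in the frame of tray between -0.064 and 0.11 m and z of new_a in the frame of tray between -0.002 and 0.006 m and x of new_a in the frame of old_a between -0.034 and 0.034 m and angle between the x axis of new_a and the x axis of tray, either way round below 0.2 rad and (x of new_c in the frame of new_a between 0.0095 and 0.0165 m and y of new_c in the frame of new_a between -0.007 and 0.007 m and z of new_c in the frame of new_a between 0.0095 and 0.0145 m and x of new_c_lip in the frame of new_a above 0.02 m and angle between the x axis of new_c and the x axis of new_a, either way round below 0.12 rad) and (x of new_b in the frame of new_c between 0.0095 and 0.0165 m and y of new_b in the frame of new_c between -0.007 and 0.007 m and z of new_b in the frame of new_c between 0.0095 and 0.0145 m and x of new_b_lip in the frame of new_c above 0.02 m and angle between the x axis of new_b and the x axis of new_c, either way round below 0.12 rad)) or (y of new_b in the frame of tray between -0.064 and 0.11 m and z of new_b in the frame of tray between -0.002 and 0.006 m and x of new_b in the frame of old_a between -0.034 and 0.034 m and angle between the x axis of new_b and the x axis of tray, either way round below 0.2 rad and (x of new_a in the frame of new_b between 0.0095 and 0.0165 m and y of new_a in the frame of new_b between -0.007 and 0.007 m and z of new_a in the frame of new_b between 0.0095 and 0.0145 m and x of new_a_lip in the frame of new_b above 0.02 m and angle between the x axis of new_a and the x axis of new_b, either way round below 0.12 rad) and (x of new_c in the frame of new_a between 0.0095 and 0.0165 m and y of new_c in the frame of new_a between -0.007 and 0.007 m and z of new_c in the frame of new_a between 0.0095 and 0.0145 m and x of new_c_lip in the frame of new_a above 0.02 m and angle between the x axis of new_c and the x axis of new_a, either way round below 0.12 rad)) or (y of new_b in the frame of tray between -0.064 and 0.11 m and z of new_b in the frame of tray between -0.002 and 0.006 m and x of new_b in the frame of old_a between -0.034 and 0.034 m and angle between the x axis of new_b and the x axis of tray, either way round below 0.2 rad and (x of new_c in the frame of new_b between 0.0095 and 0.0165 m and y of new_c in the frame of new_b between -0.007 and 0.007 m and z of new_c in the frame of new_b between 0.0095 and 0.0145 m and x of new_c_lip in the frame of new_b above 0.02 m and angle between the x axis of new_c and the x axis of new_b, either way round below 0.12 rad) and (x of new_a in the frame of new_c between 0.0095 and 0.0165 m and y of new_a in the frame of new_c between -0.007 and 0.007 m and z of new_a in the frame of new_c between 0.0095 and 0.0145 m and x of new_a_lip in the frame of new_c above 0.02 m and angle between the x axis of new_a and the x axis of new_c, either way round below 0.12 rad)) or (y of new_c in the frame of tray between -0.064 and 0.11 m and z of new_c in the frame of tray between -0.002 and 0.006 m and x of new_c in the frame of old_a between -0.034 and 0.034 m and angle between the x axis of new_c and the x axis of tray, either way round below 0.2 rad and (x of new_a in the frame of new_c between 0.0095 and 0.0165 m and y of new_a in the frame of new_c between -0.007 and 0.007 m and z of new_a in the frame of new_c between 0.0095 and 0.0145 m and x of new_a_lip in the frame of new_c above 0.02 m and angle between the x axis of new_a and the x axis of new_c, either way round below 0.12 rad) and (x of new_b in the frame of new_a between 0.0095 and 0.0165 m and y of new_b in the frame of new_a between -0.007 and 0.007 m and z of new_b in the frame of new_a between 0.0095 and 0.0145 m and x of new_b_lip in the frame of new_a above 0.02 m and angle between the x axis of new_b and the x axis of new_a, either way round below 0.12 rad)) or (y of new_c in the frame of tray between -0.064 and 0.11 m and z of new_c in the frame of tray between -0.002 and 0.006 m and x of new_c in the frame of old_a between -0.034 and 0.034 m and angle between the x axis of new_c and the x axis of tray, either way round below 0.2 rad and (x of new_b in the frame of new_c between 0.0095 and 0.0165 m and y of new_b in the frame of new_c between -0.007 and 0.007 m and z of new_b in the frame of new_c between 0.0095 and 0.0145 m and x of new_b_lip in the frame of new_c above 0.02 m and angle between the x axis of new_b and the x axis of new_c, either way round below 0.12 rad) and (x of new_a in the frame of new_b between 0.0095 and 0.0165 m and y of new_a in the frame of new_b between -0.007 and 0.007 m and z of new_a in the frame of new_b between 0.0095 and 0.0145 m and x of new_a_lip in the frame of new_b above 0.02 m and angle between the x axis of new_a and the x axis of new_b, either way round below 0.12 rad))) and linear speed of each of old_a, old_b, old_c, new_a, new_b, new_c below 0.02 m/s); the robot touches nothing.
It fails at once if the older stack is lifted or taken apart (z of old_a in the frame of tray above 0.012 m or z of old_b in the frame of old_a above 0.02 m or z of old_c in the frame of old_b above 0.02 m).
It fails at once if the glass dish or a vial is pushed more than 25 mm or tipped (distance of any of petri, vial_white, vial_black from where it was at the start of the episode above 0.025 m or angle between any of petri, vial_white, vial_black's own z axis and vertical above 0.4 rad).
It fails at once if the dropper bottle is pushed more than 25 mm or tipped (distance of dropper from where it was at the start of the episode above 0.025 m or angle between dropper's own z axis and vertical above 0.4 rad).
It also fails if it takes over 72 s, if anything falls off the work surface, if the arm or the gripper's body presses on something with over 40 N, if the wrist force passes 120 N, or if a joint passes its speed limit or range.

## Robot

A 6-joint arm with a two-finger parallel gripper is mounted at the origin on a cart in front of the work surface, level with it; the furniture and walls round the work are solid. World frame = base frame: x ahead of the robot, y to its left, z up, the work surface at z = 0. Lengths are in m, angles in degrees, forces in N, time in s.
With the tool pointing down it reaches from about 0.35 to 0.95 m from the base axis. Payload 17.4 kg.
Tool frame: the origin (TCP) lies on the centre line of the jaws, within the pads' length; the fingertips stand 8 mm ahead of it and the grasp point (between the pads) lies 11 mm behind it; z points along the fingers, y is the line along which they close (so a half turn about z gives the same grasp; the last joint's range is limited). The gripper opens to 93 mm and grips with 3 to 60 N. Pads are 15 mm wide; open, the fingers measure 128 mm over their backs; the gripper's body (75 mm by 188 mm) begins 65 mm behind the grasp point.
Start: joints at [-76.307, 6.646, 82.598, -0, 90.757, -2.166], TCP at [0.184, -0.649, 0.227] pointing down, gripper open.
Joint ranges: [-162.19, 162.19], [-47.58, 125.68], [4.15, 143.07], [-65.23, 245.23], [0.69, 171.88], [-170.13, 170.13]. Speed limits (degrees/s): [108.29, 108.29, 127.2, 180, 180, 180].

## Interface

Orientations are given as [roll, pitch, yaw] about the fixed x, y, z axes, in that order (R = Rz(yaw) Ry(pitch) Rx(roll)).
In Python, from bench import move_to, movel, move_joints, move_gripper, sleep, ik, snapshot, camera_model, MotionError, job_done, read_clock, read_joints, read_joint_velocities, read_joint_torque, read_eef_pos, read_tcp_rot, read_wrist_force, read_ft_torque, read_gripper_width, read_grasp_force gives the robot as it stands. Calls block until the motion is done:
- move_to(position, orientation): joint-space move of the TCP to a pose.
- movel(position, rot=None, rate=0.15): straight line of the TCP; rot=None keeps the orientation; rate is the mean speed in m/s.
- move_joints(angles): joint-space move.
- move_gripper(opening, squeeze=None): opening from 0.0 (shut) to 1.0 (fully open); squeeze is the grip in N (None keeps the last); returns when the fingers have stopped.
- sleep(seconds).
- ik(position, orientation): joint angles nearest the present ones, or None.
- snapshot(name): name is "scene" or "top" or "wrist"; returns the picture (480x640x3 uint8, red, green, blue); there is no depth.
- camera_model(name): a dict with "fx", "fy", "cx", "cy" (pixels), "dist" ([k1, k2, p1, p2, k3] as OpenCV has them; the pictures are not rectified), "rvec" (rotation vector, rad) and "tvec" (3), from world to camera coordinates, as OpenCV has them. Camera axes: x right, y down, z forward; pixel columns grow to the right and rows downward; lengths in m; the calibration is good to about 2 mm. A picture is of the moment at which its call begins: read the wrist's pose just before it. camera_model takes no time and is no camera call; for the wrist camera it gives the pose at the moment of the call.
A pose or a line that the arm cannot do raises MotionError and nothing moves.
- job_done(): hands the job in; it is judged then, once.
Readings, each from a call of its own:
- read_clock(): time.
- read_joints(): joint angles.
- read_joint_velocities(): joint speeds.
- read_joint_torque(): joint torques, N m.
- read_eef_pos(): TCP position.
- read_tcp_rot(): TCP orientation.
- read_wrist_force(): force on the tool from outside, world axes, zero at the start.
- read_ft_torque(): the same for the moment, N m.
- read_gripper_width(): opening from 0.0 (shut) to 1.0 (fully open).
- read_grasp_force(): force on a finger pad.
Only numpy, scipy, OpenCV 4.12 (cv2) and the standard library are available. Lean on these libraries where they do the work, as an engineer would, in place of code of your own. Each camera call takes 0.05 s, during which the arm holds its last target. There are 200 camera calls.

## Working session

There is one attempt and no reset: what is moved stays moved. The work goes in short steps, each a Python script; the robot and the scene stay as the last script left them, time stands still between calls to the robot, and variables do not carry over. Pictures are saved under pics/ and viewed, at most 10 in all, crops included, and the job is handed in when it is done.

```bash
mkdir -p pics; ls
python3 - <<'E'
from bench import *
import cv2
for n in("scene","top"):
    im=snapshot(n); cv2.imwrite(f"pics/{n}0.png",im[:,:,::-1]); print(camera_model(n))
print(read_clock())
E
```

```text
pics
{'fx': 482.38099166234946, 'fy': 482.38099166234946, 'cx': 311.16209342133726, 'cy': 248.16837064611948, 'dist': array([-0.01361068,  0.        ,  0.        ,  0.        ,  0.        ]), 'rvec': array([ 1.89467662, -0.87762901,  0.55371901]), 'tvec': array([-0.35521225,  0.22292231,  0.89225022])}
{'fx': 623.154357203093, 'fy': 623.154357203093, 'cx': 326.29348099719306, 'cy': 237.11402237578275, 'dist': array([-0.15761917,  0.        ,  0.        ,  0.        ,  0.        ]), 'rvec': array([ 2.19355025, -2.15019736,  0.14346094]), 'tvec': array([-0.03756628,  0.52147178,  1.71772622])}
0.1
```

View pics/scene0.png

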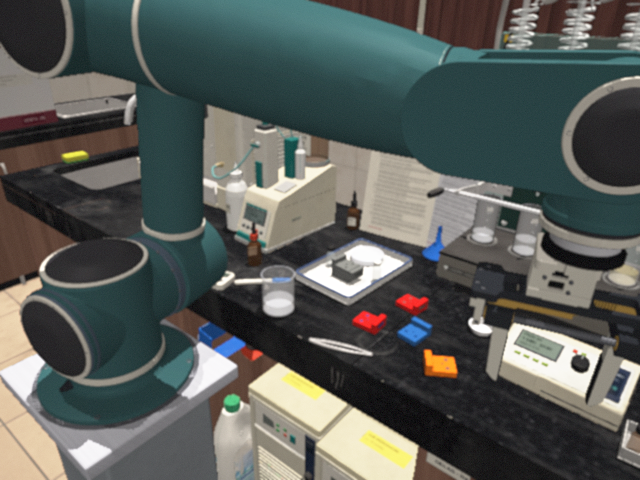

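View pics/top0.png

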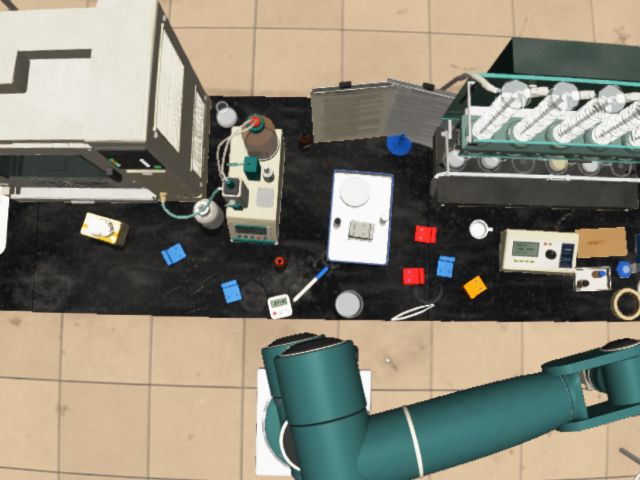

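Scene picture: arm covers the upper part, with the tray around (355,268). Top picture: tray at (361,218), grey stack (361,230), dish (355,192), vials near (337,222) and (384,220), and dropper (279,262). Candidates: blue pieces at (174,254), (232,291) and (445,267) fit new_a, new_b and new_c by colour. Red at (426,234) and (413,276) and orange at (475,287) are look-alikes and stay where they are. The blue dot at (624,270) and the funnel at (399,145) aren't L-shaped.

```bash
cat > h.py <<'E'
import numpy as np, cv2
from bench import *
from scipy.spatial.transform import Rotation as R
def grab(n):
    m=camera_model(n); return snapshot(n),m
def K(m): return np.array([[m['fx'],0,m['cx']],[0,m['fy'],m['cy']],[0,0,1]])
def cast(m,px,z):
    px=np.asarray(px,float).reshape(-1,1,2)
    u=cv2.undistortPoints(px,K(m),m['dist'])[:,0]
    Rm=cv2.Rodrigues(m['rvec'])[0]; c=-Rm.T@m['tvec']
    d=np.c_[u,np.ones(len(u))]@Rm
    return c+d*((z-c[2])/d[:,2])[:,None]
def proj(m,p): return cv2.projectPoints(np.asarray(p,float).reshape(-1,1,3),m['rvec'],m['tvec'],K(m),m['dist'])[0][:,0]
def tri(ms,pxs):
    A=[];b=[]
    for m,p in zip(ms,pxs):
        Rm=cv2.Rodrigues(m['rvec'])[0]; c=-Rm.T@m['tvec']
        u=cv2.undistortPoints(np.array(p,float).reshape(1,1,2),K(m),m['dist'])[0,0]
        d=Rm.T@np.r_[u,1]; d/=np.linalg.norm(d); P=np.eye(3)-np.outer(d,d)
        A.append(P); b.append(P@c)
    return np.linalg.solve(sum(A),sum(b))
def hsv(im): return cv2.cvtColor(im,cv2.COLOR_RGB2HSV)
def blue(im): return cv2.inRange(hsv(im),(100,120,60),(118,255,255))
E
python3 - <<'E'
from h import *
im=cv2.imread("pics/top0.png")[:,:,::-1].copy(); m=camera_model("top")
for c in cv2.findContours(blue(im),cv2.RETR_EXTERNAL,cv2.CHAIN_APPROX_NONE)[0]:
    if cv2.contourArea(c)>100:
        r=cv2.minAreaRect(c); print(r, cast(m,r[0],.012).round(3))
for n,p,z in [("tray",(361,218),.0),("stack",(361,230),.05),("dish",(355,192),.018),("vw",(384,220),.05),("vb",(337,222),.05),("drop",(279,262),.118),("trayc",(329,262),.023),("",(388,265),.023),("",(394,173),.023),("",(333,169),.023),("red",(413,276),.01),("red",(426,234),.01)]: print(n,cast(m,p,z).round(3))
w=camera_model("wrist"); Rm=cv2.Rodrigues(w['rvec'])[0]; c=-Rm.T@w['tvec']
T=R.from_euler('xyz',read_tcp_rot(),degrees=True).as_matrix(); print(w['fx'],w['cx'],w['cy'],w['dist'],read_tcp_rot())
print("cam in tcp",T.T@(c-read_eef_pos()), (T.T@Rm.T).round(3), c)
E
```

```text
((231.23855590820312, 291.1284484863281), (21.646875381469727, 17.240873336791992), 73.3007583618164) [[0.366 0.237 0.012]]
((623.0, 269.0), (16.0, 14.0), 90.0) [[ 0.448 -0.908  0.012]]
((444.7947692871094, 266.039306640625), (16.916955947875977, 21.54268455505371), 7.594643592834473) [[ 0.448 -0.366  0.012]]
((173.6999969482422, 253.8999786376953), (17.441329956054688, 21.913469314575195), 63.43495178222656) [[0.467 0.405 0.012]]
((398.1551208496094, 144.36204528808594), (24.664508819580078, 22.505325317382812), 48.36646270751953) [[ 0.8   -0.231  0.012]]
tray [[ 0.583 -0.126  0.   ]]
stack [[ 0.542 -0.123  0.05 ]]
dish [[ 0.655 -0.107  0.018]]
vw [[ 0.571 -0.187  0.05 ]]
vb [[ 0.563 -0.056  0.05 ]]
drop [[0.443 0.098 0.118]]
trayc [[ 0.453 -0.036  0.023]]
 [[ 0.448 -0.202  0.023]]
 [[ 0.712 -0.218  0.023]]
 [[ 0.719 -0.043  0.023]]
red [[ 0.419 -0.275  0.01 ]]
red [[ 0.539 -0.312  0.01 ]]
401.79246004963755 319.62427170833143 248.3872531630164 [-0.07285711  0.          0.          0.          0.        ] [-1.79939856e+02 -3.63921560e-03  1.58584240e+01]
cam in tcp [ 7.33928448e-02  1.01920148e-04 -1.58506997e-01] [[-0.001 -0.964 -0.266]
 [ 1.    -0.001  0.001]
 [-0.001 -0.266  0.964]] [ 0.2550713  -0.62934688  0.38449247]
```

Run:
```python
from h import *
import pickle
print(read_clock())
move_to([.25,-.40,.27],[180,0,60])
print(read_clock(), read_joints())
V=[]
for p in ([.47,-.20,.27],[.53,-.09,.27]):
    move_to(p,[180,0,87.5]); print(read_clock(),read_eef_pos(),read_joints())
    V.append(grab("wrist"))
pickle.dump(V,open("v1.pkl","wb"))
for i,(im,m) in enumerate(V): cv2.imwrite(f"pics/w{i}.png",im[:,:,::-1])
```

```text
0.1
1.125 [-6.11334964e+01 -1.95754173e+01  1.02697968e+02 -1.05041425e-02
  9.68827255e+01 -3.10376224e+01]
2.2667 [ 0.46969067 -0.20095475  0.26983607] [-2.60149135e+01 -1.44877105e+01  9.87052137e+01 -1.66848178e-02
  9.58018249e+01 -2.34183263e+01]
2.8833 [ 0.52994317 -0.09027172  0.2699586 ] [-1.23788163e+01 -1.10515287e+01  9.58161279e+01 -1.30766561e-02
  9.52440331e+01 -9.87777795e+00]
```

View pics/w0.png

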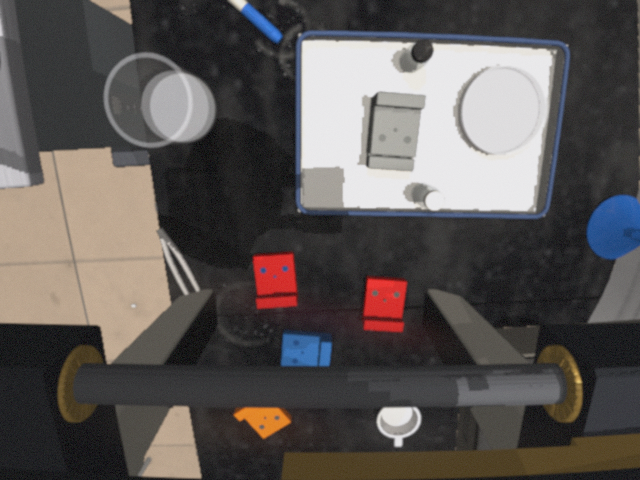

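View pics/w1.png

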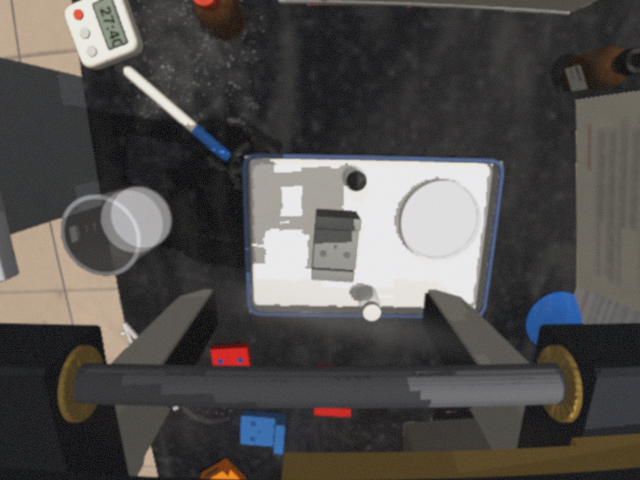

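w0: tray rim (300..565, 32..216), grey stack (367..425, 91..171), dish (501,110), black vial (422,52), white vial (432,200), blue piece (305,350), reds (275,280) and (385,303), orange (263,420). w1 shows the same with the tray at (245..502, 155..317), stack (313..360, 208..281) and blue piece (262,432). I'll enlarge the stack in both views to pick its corners.

Run:
```python
from h import *
import pickle
V=pickle.load(open("v1.pkl","rb"))
a=V[0][0][80:190,350:430]; b=V[1][0][195:305,295:375]
c=np.hstack([cv2.resize(x,None,fx=5,fy=5,interpolation=cv2.INTER_CUBIC) for x in(a,b)])
cv2.imwrite("pics/c0.png",c[:,:,::-1])
```

```text
(no output)
```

View pics/c0.png

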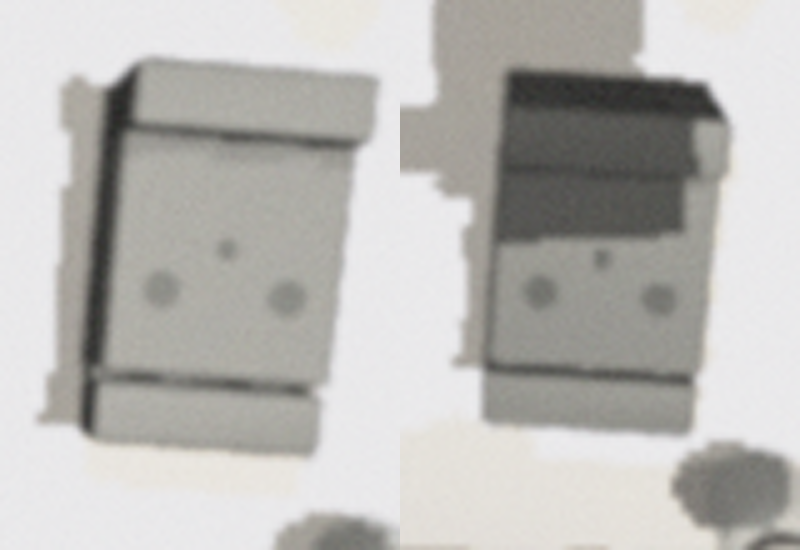

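The crop shows old_c's lip at the top (left, towards the robot's left), and the old_b lip at the bottom. The stack is turned slightly like the tray. Next I triangulate corners and the tray rim.

Run:
```python
from h import *
import pickle
V=pickle.load(open("v1.pkl","rb")); ms=[v[1] for v in V]
L=lambda u,v:(350+(u+.5)/5-.5,80+(v+.5)/5-.5); Q=lambda u,v:(295+(u-400+.5)/5-.5,195+(v+.5)/5-.5)
for n,l,q in [("c TR",(378,78),(730,122)),("c TL",(143,60),(508,112)),("c BR",(358,147),(727,180)),("c BL",(130,128),(500,168)),("b TL",(100,383),(488,372)),("b TR",(315,396),(693,382)),("b BR",(315,455),(690,433)),("b BL",(94,438),(485,420))]:
    print(n,tri(ms,[L(*l),Q(*q)]).round(4))
for im,m in V:
    mk=cv2.inRange(hsv(im),(105,60,40),(130,255,200)); mk[320:]=0
    cs=[c for c in cv2.findContours(mk,cv2.RETR_EXTERNAL,cv2.CHAIN_APPROX_NONE)[0]]
    c=max(cs,key=lambda c:np.prod(cv2.boundingRect(c)[2:])); 
    P=cast(m,c[:,0],.023)[:,:2]; r=cv2.minAreaRect((P*1000).astype(np.float32)); print("tray",r)
    # dish: circle? vials approx
for n,a,b in [("dish",(501,110),(438,218)),("vb cap",(425,47),(356,180)),("vw cap",(433,200),(372,312))]:
    print(n,tri(ms,[a,b]).round(4))
```

```text
c TR [ 0.5688 -0.0943  0.0502]
c TL [ 0.5263 -0.09    0.0525]
c BR [ 0.5675 -0.1063  0.0452]
c BL [ 0.5242 -0.1013  0.05  ]
b TL [ 0.5194 -0.1469  0.0372]
b TR [ 0.5612 -0.1512  0.036 ]
b BR [ 0.5606 -0.1621  0.0372]
b BL [ 0.5182 -0.1572  0.0371]
tray ((581.3619384765625, -123.32093811035156), (176.49728393554688, 267.13995361328125), 86.30397033691406)
tray ((581.4090576171875, -121.2846450805664), (175.38539123535156, 266.43609619140625), 86.86762237548828)
dish [ 0.6575 -0.1064  0.0057]
vb cap [ 0.5646 -0.0558  0.0632]
vw cap [ 0.5774 -0.1893  0.0542]
```

```bash
cat >> h.py <<'E'
TC=np.array([.5814,-.1223]); TH=np.radians(-3.4)
EY=np.array([np.cos(TH),np.sin(TH)]); EX=np.array([np.sin(TH),-np.cos(TH)])
def tw(x,y,z): return np.r_[TC+x*EX+y*EY,z]
def wt(p): d=np.asarray(p)[:2]-TC; return np.array([d@EX,d@EY])
E
python3 - <<'E'
from h import *
o=[180,0,-3.4]
move_gripper(20/93)
move_to(tw(.006,.009,.20),o)
movel(tw(.006,.009,.09),rate=.25)
movel(tw(.006,.009,.014),rate=.12)
f0=read_wrist_force(); print(read_clock(),f0,wt(read_eef_pos()))
movel(tw(.006,-.055,.014),rate=.05)
print((read_wrist_force()-f0).round(2))
y=-.055
while y>-.082:
    y-=.0015; movel(tw(.006,y,.014),rate=.04); f=read_wrist_force()-f0
    print(round(y,4),f.round(1),round(read_clock(),2))
    if abs(f@np.r_[EY,0])>6: break
print(wt(read_eef_pos()),read_clock())
E
```

```text
6.925 [-0.37782176 -0.74453658  0.57424846] [0.00609034 0.00953005]
[ 0.1   1.25 -0.65]
-0.0565 [ 0.2  0.7 -0.3] 8.61
-0.058 [-0.2 -0.  -0.7] 8.86
-0.0595 [ 0.6  0.9 -0.1] 9.11
-0.061 [-0.1  0.9 -0.5] 9.36
-0.0625 [ 0.1  0.9 -0.4] 9.61
-0.064 [0.1 0.8 0. ] 9.86
-0.0655 [-0.3  0.9 -0.2] 10.11
-0.067 [-0.1  0.7 -1.4] 10.36
-0.0685 [ 0.3  1.7 -1. ] 10.61
-0.07 [ 0.9  0.9 -1.3] 10.86
-0.0715 [ 0.4  1.6 -1.3] 11.11
-0.073 [ 0.7  0.8 -1. ] 11.36
-0.0745 [ 6.6  0.9 -1.9] 11.61
[ 0.00602531 -0.07381558] 11.6083
```

Run:
```python
from h import *
import pickle
movel(tw(.006,-.063,.014),rate=.1); movel(tw(.006,-.063,.20),rate=.3)
move_gripper(.75)
V=[]
for p in ([.45,-.25,.27],[.42,-.32,.23]):
    move_to(p,[180,0,87.5]); V.append(grab("wrist")); print(read_clock())
pickle.dump(V,open("v2.pkl","wb"))
o=[]
for i,(im,m) in enumerate(V):
    mk=blue(im); mk[:, :200]=0; u,v=proj(m,[.448,-.366,.012])[0].round().astype(int); print(u,v)
    o.append(cv2.resize(im[v-40:v+40,u-40:u+40],None,fx=5,fy=5,interpolation=cv2.INTER_CUBIC))
cv2.imwrite("pics/w3.png",V[0][0][:,:,::-1]); cv2.imwrite("pics/c1.png",np.hstack(o)[:,:,::-1])
```

```text
15.2667
15.75
323 312
351 262
```

View pics/w3.png

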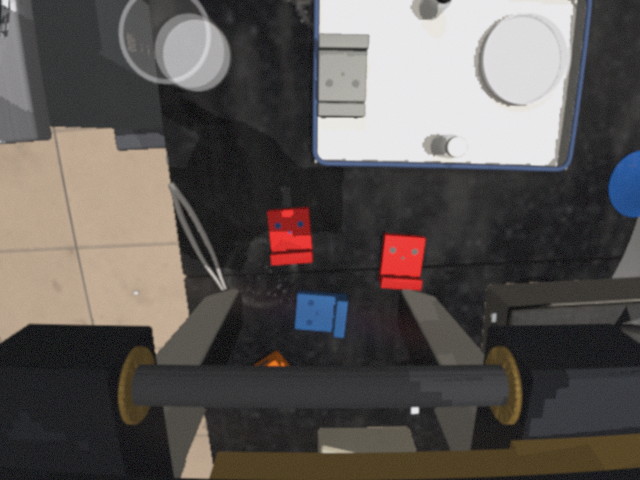

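View pics/c1.png

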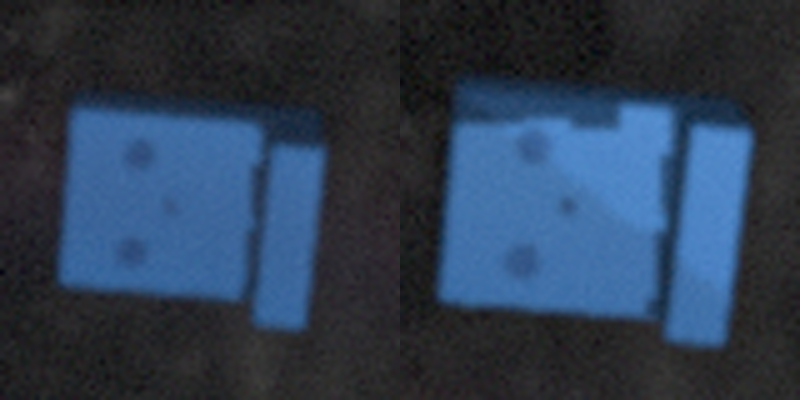

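w3 shows the grey stack square against the front rim (318..368, 34..117), with both vials and the dish standing. In the c1 crop the blue piece has its lip to the right (world +x).

```bash
cat >> h.py <<'E'
def piece(ms,org,pts,s=5):
    """pts: per view [lipouter1,lipouter2,plain1,plain2] in crop px; 1 and 2 = the two sides"""
    P=[]
    for k in range(4): P.append(tri(ms,[(o[0]+(p[k][0]+.5)/s-.5,o[1]+(p[k][1]+.5)/s-.5) for o,p in zip(org,pts)]))
    P=np.array(P); print(P.round(4))
    # rays on the known top planes, all views averaged
    Z=[.024,.024,.012,.012]
    C=np.array([[cast(m,(o[0]+(p[k][0]+.5)/s-.5,o[1]+(p[k][1]+.5)/s-.5),Z[k])[0] for k in range(4)] for m,o,p in zip(ms,org,pts)])
    print(C[...,:2].round(4).tolist()); C=C.mean(0)[:,:2]
    a=C[2:].mean(0)-C[:2].mean(0); w=C[1]-C[0]; w2=C[3]-C[2]; print("len",np.linalg.norm(a),"wid",np.linalg.norm(w),np.linalg.norm(w2))
    wid=w+w2; n=np.array([-wid[1],wid[0]]); n*=np.sign(n@a); v=n/np.linalg.norm(n)+a/np.linalg.norm(a)
    phi=np.degrees(np.arctan2(v[1],v[0])); c=C.mean(0); print("centre",c.round(4),"phi",phi.round(2)); return c,phi
E
python3 - <<'E'
from h import *
import pickle
V=pickle.load(open("v2.pkl","rb")); ms=[v[1] for v in V]
piece(ms,[(283,272),(311,222)],[[(326,147),(307,330),(72,105),(60,285)],[(352,129),(327,346),(56,122),(40,302)]])
m=ms[0]
print([wt(cast(m,p,.05)[0]).round(4) for p in [(319,36),(369,36)]],[wt(cast(m,p,.038)[0]).round(4) for p in [(318,116),(365,117)]])
E
```

```text
[[ 0.4758 -0.3499  0.0218]
 [ 0.4703 -0.3922  0.0253]
 [ 0.4182 -0.3595 -0.0316]
 [ 0.4149 -0.3854  0.0121]]
[[[0.4757, -0.349], [0.4704, -0.393], [0.4203, -0.3414], [0.4149, -0.3854]], [[0.4755, -0.3493], [0.4704, -0.3927], [0.4198, -0.3485], [0.415, -0.3854]]]
len 0.055819697184363665 wid 0.04404404554818614 0.04073978300011203
centre [ 0.4453 -0.3681] phi 173.52
[array([-0.0249, -0.1267]), array([-0.0257, -0.0832])] [array([ 0.042 , -0.1268]), array([ 0.0422, -0.0829])]
```

```bash
cat >> h.py <<'E'
YP=86.6; YC=-.0265; OFF=.004
def pick(c,yaw,sgn,via=None,z=.010):
    """sgn=+1: tool x = piece +x; grips at the centre of mass, 4 mm to the lip"""
    d=np.array([np.cos(np.radians(yaw)),np.sin(np.radians(yaw))])
    p=np.asarray(c)[:2]-sgn*OFF*d
    move_gripper(62/93,20)
    if via is not None: move_to(*via)
    move_to(np.r_[p,.10],[180,0,yaw]); movel(np.r_[p,.04],rate=.2); movel(np.r_[p,z],rate=.08)
    move_gripper(0,20); sleep(.1)
    print("grip mm",read_gripper_width()*93,read_grasp_force(),read_eef_pos(),read_clock())
    movel(np.r_[p,.15],rate=.25); print("after lift mm",read_gripper_width()*93)
def place(x,sgn,level,y=YC,via=([.42,-.20,.17],[180,0,YP])):
    """piece origin at tray (x,y); tool x points to tray -x"""
    if via is not None: move_to(*via)
    px=x+sgn*OFF
    z=.0125+.012*level
    move_to(tw(px,y,z+.09),[180,0,YP]); movel(tw(px,y,z+.015),rate=.2); movel(tw(px,y,z),rate=.04)
    print("down",wt(read_eef_pos()),read_wrist_force().round(1),read_clock())
    move_gripper(57/93); movel(tw(px,y,z+.12),rate=.25)
E
python3 - <<'E'
from h import *
c=(.4453,-.3671)
print(cast(camera_model("top"),(424,284),.02))
pick(c,173,1)
E
```

```text
[[ 0.39606765 -0.30522949  0.02      ]]
grip mm 43.78127854632902 19.995387196540833 [ 0.44925437 -0.36758233  0.00998459] 19.025
after lift mm 43.66127560160832
```

Run:
```python
from h import *
import pickle
place(.0143,1,0)
V=[]
move_to([.42,.0,.24],[180,0,YP]); V.append(grab("wrist")); print(read_clock())
for p in ([.36,.29,.27],[.42,.34,.27]):
    move_to(p,[180,0,YP]); V.append(grab("wrist")); print(read_clock())
pickle.dump(V,open("v3.pkl","wb"))
rows=[]; org=[]
for q in ([.366,.237,.012],[.467,.405,.012]):
    r=[]
    for im,m in V[1:]:
        u,v=proj(m,q)[0].round().astype(int); u=min(max(u,30),610); v=min(max(v,30),450); org.append((u-30,v-30))
        r.append(cv2.resize(im[v-30:v+30,u-30:u+30],None,fx=5,fy=5,interpolation=cv2.INTER_CUBIC))
    rows.append(np.hstack(r))
print(org)
cv2.imwrite("pics/c2.png",np.vstack(rows)[:,:,::-1])
```

```text
down [ 0.01826013 -0.02654411] [ 0.2  1.2 -0.8] 23.0083
25.0583
26.25
26.7083
[(np.int64(298), np.int64(227)), (np.int64(247), np.int64(273)), (np.int64(391), np.int64(57)), (np.int64(332), np.int64(113))]
```

View pics/c2.png

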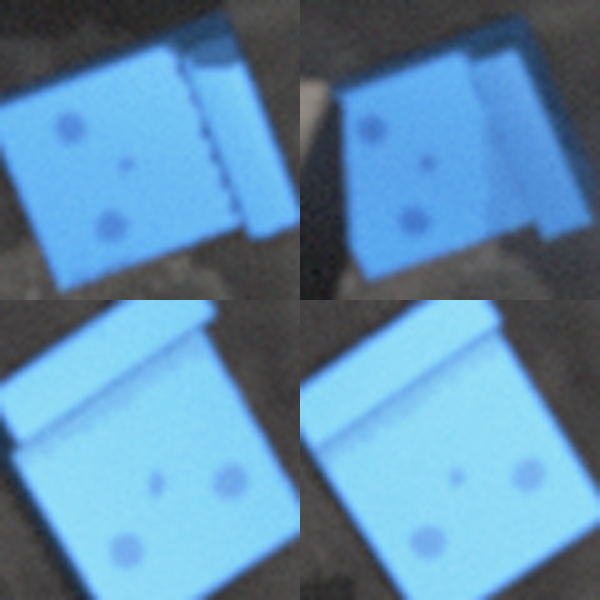

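c2: the upper pair is the piece at (.366,.237), with its lip on the right side. The lower pair is the piece at (.467,.405), with its lip upper-left. My crops cut some corners, so I get the corners numerically from the contours.

Run:
```python
from h import *
import pickle
V=pickle.load(open("v3.pkl","rb"))
for k in (0,1,2):
    im,m=V[k]
    for T in ((100,120,60),(95,90,130)):
        mk=cv2.inRange(hsv(im),T,(118,255,255))
        for c in cv2.findContours(mk,cv2.RETR_EXTERNAL,cv2.CHAIN_APPROX_NONE)[0]:
            if 900<cv2.contourArea(c)<9000:
                a=cv2.approxPolyDP(c,2.,True)[:,0]; print(k,T,cv2.contourArea(c),a.tolist())
```

```text
1 (100, 120, 60) 2128.5 [[342, 230], [295, 248], [310, 284], [358, 270]]
1 (100, 120, 60) 2802.5 [[428, 49], [394, 70], [386, 78], [415, 126], [452, 102], [431, 63], [433, 57]]
1 (95, 90, 130) 2040.0 [[343, 234], [336, 237], [330, 235], [295, 249], [309, 284], [358, 270]]
1 (95, 90, 130) 2715.0 [[428, 49], [389, 75], [395, 93], [415, 126], [452, 102], [431, 62], [433, 57]]
2 (100, 120, 60) 1812.0 [[290, 276], [254, 290], [256, 322], [260, 328], [292, 317], [297, 320], [305, 316], [303, 303]]
2 (100, 120, 60) 2550.0 [[365, 107], [328, 132], [357, 179], [393, 156]]
2 (95, 90, 130) 1618.0 [[291, 283], [278, 282], [254, 291], [256, 320], [260, 328], [292, 317], [295, 320], [305, 317]]
2 (95, 90, 130) 2540.0 [[365, 107], [328, 133], [357, 179], [393, 156]]
```

Run:
```python
from h import *
import pickle
ms=[v[1] for v in pickle.load(open("v3.pkl","rb"))][1:]
print("B"); piece(ms,[(0,0)]*2,[[(346.5,239.5),(358,269.5),(295,248.5),(309.5,284.5)],[(291,283),(305,317),(np.nan,np.nan),(260,328)]],1)
print("C"); piece(ms,[(0,0)]*2,[[(428,49),(389,75.5),(452,102),(415,126)],[(365,107),(328,132.5),(393,156),(357,179)]],1)
```

```text
B
[[0.3852 0.2579 0.0131]
 [0.3969 0.2259 0.0278]
 [   nan    nan    nan]
 [0.3436 0.2064 0.0105]]
[[[0.3862, 0.2585], [0.3969, 0.225], [0.3311, 0.2488], [0.3439, 0.2068]], [[0.3849, 0.2642], [0.397, 0.2237], [nan, nan], [0.3438, 0.2073]]]
len nan wid 0.038764923959677906 nan
centre [nan nan] phi nan
C
[[0.4699 0.4378 0.027 ]
 [0.4335 0.4164 0.0236]
 [0.4982 0.3898 0.0111]
 [0.4607 0.3686 0.011 ]]
[[[0.471, 0.4381], [0.4336, 0.4161], [0.4979, 0.3898], [0.4606, 0.3684]], [[0.47, 0.4384], [0.4332, 0.4167], [0.498, 0.3899], [0.4605, 0.3688]]]
len 0.05529017790423778 wid 0.043018821526675785 0.0429668015883363
centre [0.4656 0.4033] phi -60.19
```

Run:
```python
from h import *
import pickle
pick((.4656,.4033),119.8,-1)
move_to([.37,.12,.24],[180,0,YP]); move_to([.47,-.20,.27],[180,0,YP])
print(read_clock())
im,m=grab("wrist"); pickle.dump((im,m),open("v4.pkl","wb")); cv2.imwrite("pics/w4.png",im[:200,280:600][:,:,::-1].repeat(2,0).repeat(2,1))
mk=blue(im); mk[320:]=0
for c in cv2.findContours(mk,cv2.RETR_EXTERNAL,cv2.CHAIN_APPROX_NONE)[0]:
    if cv2.contourArea(c)>500:
        a=cv2.approxPolyDP(c,2.,True)[:,0]; print(cv2.contourArea(c),a.tolist())
        if a[:,1].max()<215:
            for z in(.014,.026): print([wt(p).round(4).tolist() for p in cast(m,a,z)])
```

```text
grip mm 43.4232407174963 19.992960691452026 [0.46357464 0.40675787 0.00994305] 29.35
after lift mm 43.652094120348934
32.5333
6638.5 [[262, 272], [265, 283], [264, 297], [269, 301], [269, 319], [370, 319], [376, 273], [367, 256], [272, 257], [267, 269]]
2756.5 [[633, 194], [611, 194], [592, 210], [586, 225], [586, 236], [597, 253], [614, 257], [639, 242], [639, 202]]
2250.0 [[379, 117], [378, 170], [420, 171], [418, 153], [421, 118]]
[[-0.0105, -0.048], [0.0416, -0.0473], [0.0423, -0.0041], [0.0243, -0.0072], [-0.0099, -0.0061]]
[[-0.0099, -0.0497], [0.0406, -0.049], [0.0414, -0.0071], [0.0239, -0.0101], [-0.0093, -0.009]]
624.5 [[244, 7], [238, 17], [266, 42], [275, 46], [279, 36], [257, 15]]
[[-0.1116, -0.1781], [-0.1028, -0.1841], [-0.08, -0.158], [-0.0763, -0.1495], [-0.0853, -0.1455], [-0.1043, -0.1659]]
[[-0.1081, -0.176], [-0.0995, -0.1818], [-0.0774, -0.1565], [-0.0738, -0.1482], [-0.0825, -0.1443], [-0.101, -0.1642]]
```

View pics/w4.png

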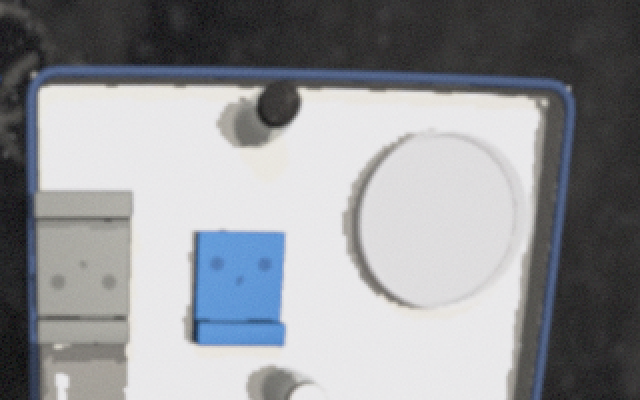

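w4 (2x crop): blue piece sits square at (195..284, 232..345) with its lip to the right, between the grey stack (36..132, 190..344) and the dish (440,220), and both vials are standing. Next I place C on it with the lip left, leaving a small gap to A's lip. Then I pick B.

Run:
```python
from h import *
import pickle
place(.0011,-1,1)
move_to([.44,-.20,.27],[180,0,YP])
im,m=grab("wrist"); V=[(im,m)]
move_to([.38,.10,.24],[180,0,YP])
pick((.3642,.2361),197,1)
move_to([.37,.10,.24],[180,0,YP]); move_to([.47,-.20,.27],[180,0,YP]); V.append(grab("wrist"))
print(read_clock()); pickle.dump(V,open("v5.pkl","wb"))
o=[]
for im,m in V:
    u,v=proj(m,tw(.01,YC,.03))[0].round().astype(int); print(u-40,v-45)
    o.append(cv2.resize(im[v-45:v+45,u-40:u+40],None,fx=5,fy=5,interpolation=cv2.INTER_CUBIC))
cv2.imwrite("pics/c5.png",np.hstack(o)[:,:,::-1])
```

```text
down [-0.00294914 -0.02654698] [-0.3  0.5 -0.6] 34.8667
grip mm 43.44787935521185 19.974089562892914 [0.36811996 0.2373211  0.01020038] 41.2833
after lift mm 43.685457724039196
44.6833
394 91
363 93
```

View pics/c5.png

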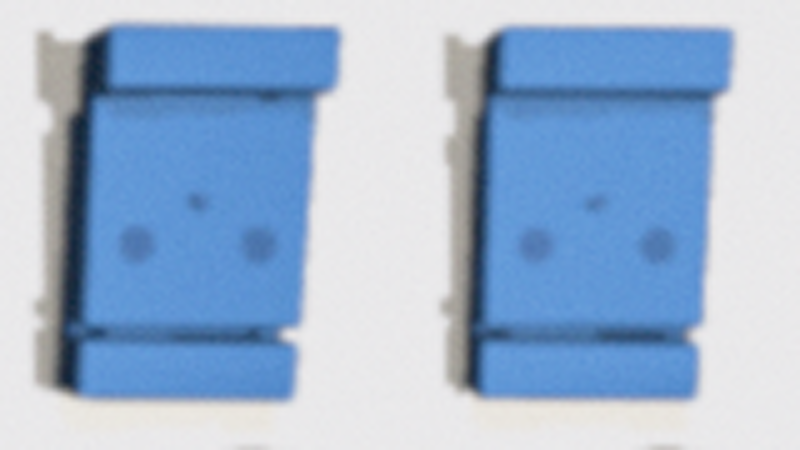

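c5: C sits square on A, with its lip left (row 27..90) and a thin visible gap to A's lip (rows 325..343 in the 5x crop). I've used all ten views, so I measure that gap numerically, with the butted grey stack as reference.

Run:
```python
from h import *
import pickle
V=pickle.load(open("v5.pkl","rb"))
for im,m in V:
    g=im.astype(float)
    for name,xc,yc,zt in (("blue",.0,YC,0),("grey",.0083,-.105,.012)):
        # profile of image along tray x at two lines, sampled on plane of (foot top = lip top)
        for dy in(-.012,0,.012):
            def prof(x0,x1,z):
                xs=np.arange(x0,x1,.0005); P=np.array([tw(x,yc+dy,z) for x in xs]); q=proj(m,P).astype(np.float32)
                return xs,cv2.remap(cv2.GaussianBlur(im,(1,1),0),q[:,0].reshape(1,-1),q[:,1].reshape(1,-1),cv2.INTER_LINEAR)[0].astype(float)
            z=.026+zt
            xs,p=prof(.015,.055,z); r=p.mean(1); med=np.median(p[xs<.024].mean(1))
            i=np.where((xs>.022)&(xs<.036)); dark=np.clip(med-r,0,None)[i]/med
            xs2,p2=prof(-.05,.0,z+.012); s=p2[:,0]; s=p2[:,0] if name=="blue" else p2.mean(1)
            h=.5*(s[:10].mean()+np.median(s[-30:-10])); eL=xs2[np.argmax(s<h)]
            s=p[:,0] if name=="blue" else p.mean(1); h=.5*(s[-8:].mean()+np.median(s[40:48])); eR=xs[len(s)-1-np.argmax(s[::-1]<h)]
            hf=xs[i][dark>.5*dark.max()]
            print(name,dy,"dark width mm",(dark.sum()*.5/max(dark.max(),.01)).round(2),"FWHM",(hf.min()*1e3).round(1),(hf.max()*1e3).round(1),"outer",(eL*1e3).round(1),(eR*1e3).round(1),"len",((eR-eL)*1e3).round(1))
```

```text
blue -0.012 dark width mm 3.5 FWHM 29.0 32.0 outer -26.0 43.0 len 69.0
blue 0 dark width mm 3.2 FWHM 29.5 32.0 outer -26.0 43.0 len 69.0
blue 0.012 dark width mm 3.49 FWHM 29.0 32.0 outer -26.0 42.5 len 68.5
grey -0.012 dark width mm 2.65 FWHM 28.0 30.0 outer -27.0 54.5 len 81.5
grey 0 dark width mm 2.97 FWHM 28.0 30.0 outer -27.5 41.5 len 69.0
grey 0.012 dark width mm 2.97 FWHM 28.0 30.0 outer -27.5 41.5 len 69.0
blue -0.012 dark width mm 3.49 FWHM 29.0 32.0 outer -26.0 42.5 len 68.5
blue 0 dark width mm 3.94 FWHM 28.5 32.0 outer -50.0 42.5 len 92.5
blue 0.012 dark width mm 3.38 FWHM 29.0 32.0 outer -26.5 42.5 len 69.0
grey -0.012 dark width mm 2.88 FWHM 28.0 30.0 outer -27.5 54.0 len 81.5
grey 0 dark width mm 2.89 FWHM 28.0 30.5 outer -27.5 54.5 len 82.0
grey 0.012 dark width mm 2.91 FWHM 28.0 30.5 outer -27.5 54.5 len 82.0
```

The blue gap is only about 1 mm wider than the grey reference, well within tolerance. I place B on top.

Run:
```python
from h import *
import pickle
place(.0147,1,2)
move_to([.47,-.20,.27],[180,0,YP]); V=[grab("wrist")]
move_to([.44,-.26,.27],[180,0,YP]); V.append(grab("wrist")); pickle.dump(V,open("v6.pkl","wb"))
print(read_clock(),read_wrist_force())
for im,m in V:
    for name,z0,col in (("foot/lipC z38",.038,0),):
        for dy in(-.012,0,.012):
            xs=np.arange(-.055,.075,.0005)
            def prof(z):
                q=proj(m,np.array([tw(x,YC+dy,z) for x in xs])).astype(np.float32)
                return cv2.remap(im,q[:,0].reshape(1,-1),q[:,1].reshape(1,-1),cv2.INTER_LINEAR)[0].astype(float)
            p=prof(.038); r=p.mean(1); i=(xs>-.022)&(xs<-.006); med=np.median(r[(xs>-.008)&(xs<.015)])
            dark=np.clip(med-r[i],0,None); hf=xs[i][dark>.5*dark.max()]
            e=xs[p[:,0]<150]; e2=xs[prof(.050)[:,0]<150]
            print(dy,"gap FWHM",hf.min()*1e3,hf.max()*1e3,"width",(dark.sum()*.5/dark.max()).round(2),"C lip outer",(e.min()*1e3).round(1),"B lip outer",(e2.max()*1e3).round(1))
    mk=blue(im); mk[320:]=0
    for c in cv2.findContours(mk,cv2.RETR_EXTERNAL,cv2.CHAIN_APPROX_NONE)[0]:
        a=cv2.approxPolyDP(c,2.,True)[:,0]
        q=cv2.pointPolygonTest(c,tuple(map(float,proj(m,tw(.01,YC,.04))[0])),False)
        if q>0: print(a.tolist()); print([(wt(p)*1e3).round(1).tolist() for p in cast(m,a,.05)])
```

```text
down [ 0.01869798 -0.02642956] [ 0.8 -0.5  0.2] 46.9167
49.1667 [ 0.71585365  0.29621702 -0.08924764]
-0.012 gap FWHM -15.499999999999964 -11.999999999999963 width 3.72 C lip outer -26.0 B lip outer 43.0
0 gap FWHM -15.499999999999964 -11.999999999999963 width 3.75 C lip outer -55.0 B lip outer 43.0
0.012 gap FWHM -15.499999999999964 -12.499999999999963 width 3.49 C lip outer -26.0 B lip outer 68.5
[[385, 98], [382, 101], [379, 126], [379, 169], [380, 167], [384, 173], [427, 173], [427, 115], [424, 111], [428, 108], [428, 99]]
[[-24.4, -48.7], [-21.8, -51.3], [-0.1, -53.4], [38.4, -52.1], [36.6, -51.3], [42.1, -47.3], [41.9, -7.1], [-10.1, -10.2], [-13.5, -13.1], [-16.2, -9.6], [-23.9, -10.1]]
-0.012 gap FWHM -14.999999999999964 -12.499999999999963 width 3.22 C lip outer -55.0 B lip outer 46.0
0 gap FWHM -14.999999999999964 -12.499999999999963 width 3.16 C lip outer -55.0 B lip outer 46.5
0.012 gap FWHM -14.999999999999964 -12.499999999999963 width 3.21 C lip outer -55.0 B lip outer 74.5
[[416, 27], [411, 37], [414, 40], [411, 41], [412, 49], [409, 51], [406, 103], [407, 101], [409, 106], [413, 103], [414, 106], [428, 107], [461, 104], [462, 94], [458, 92], [460, 45], [456, 42], [461, 37], [461, 28]]
[[-22.0, -50.1], [-13.8, -54.1], [-11.4, -51.4], [-10.5, -54.0], [-3.9, -52.9], [-2.2, -55.4], [41.6, -56.3], [39.9, -55.4], [44.2, -53.5], [41.6, -50.0], [44.1, -48.9], [44.9, -36.2], [41.8, -6.3], [33.2, -6.0], [31.6, -9.8], [-8.0, -10.6], [-10.4, -14.3], [-14.7, -10.1], [-22.1, -10.5]]
```

Both blue gaps measure at most about 3 mm (limit 4.5 mm) and the sides look flush. The gripper is clear, so I hand in.

```bash
python3 -c "
from bench import *
print(read_clock(), job_done())"
```

```text
the job is handed in; nothing more can be done
49.1667 None
```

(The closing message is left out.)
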